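Let the big tin out of the tin dispenser

TASK

Get the big tin out of the two-lane tin dispenser: with the fingertips press down the paddle beside the lane it lies in, so that the gate lifts, and keep it down until the tin has rolled to the front stop; then let the paddle come back up so that the gate is shut again. Do not press the other lane's paddle, so the slim tin stays behind its gate, and do not touch the tins or the gates or disturb the things standing round about.

Things in the scene. Friction and masses are not known exactly. Their poses are not given: they have to be found in the camera images.
- dispenser: Wooden two-lane tin dispenser, fixed, 148 mm wide, 135 high at the back. Origin on the worktop midway between the lanes, 208 mm behind the front face; x to the back, y left, z up. Lanes (centres y = +35, -35 mm, 65 wide, open above) slope down to the front at 0.15 rad to a front stop (inner face x = -200 mm, 65 high). Side walls at most 0.12 m high, 65 mm at the front.
- big_tin (a point): Centre of the big tin (75 mm across, 58 long, 0.18 to 0.33 kg), lying on its side across one lane (either one) behind its closed gate, at about x = +91 mm in the dispenser frame. When the gate is lifted it rolls down by itself in about a second and rests against the front stop, centre at about x = -162 mm.
- slim_tin (a point): Centre of the slim tin (52 mm across, 58 long), lying on its side behind the closed gate of the other lane, at about x = +80 mm; it stays there.
- rocker_left (a joint): Rocking lever outside the left (+y) wall: paddle in front, gate behind the pivot (axis along y at x = -90, z = 65 mm of the dispenser). 0: gate shut, where a spring returns it; grows as the paddle is pressed, to a stop at 0.62 rad. From about 0.48 rad the big tin can pass under the gate. Pressing takes about 3 to 8 N.
- paddle_left (a point): Flat grey paddle of the left lane, 50 x 50 x 8 mm, to be pressed down. Origin at the centre of its top: at rest x = -195, y = +120, z = +97 mm in the dispenser frame. Fully pressed it is 67 mm lower and within 5 mm of the same x; 60 mm lower is 0.55 rad. Its front edge is tilted up 0.22 rad at rest, down 0.40 rad when fully pressed.
- gate_left (a point): Aluminium gate plate of the left lane, 56 wide x 56 high x 6 mm, across the lane at x = +50 mm. Origin at the middle of its lower edge, which hangs about 15 mm above the lane floor when closed and rises about 80 mm when the paddle is fully down.
- rocker_right (a joint): Rocking lever outside the right (-y) wall: paddle in front, gate behind the pivot (axis along y at x = -90, z = 65 mm of the dispenser). 0: gate shut, where a spring returns it; grows as the paddle is pressed, to a stop at 0.62 rad. From about 0.48 rad the big tin can pass under the gate. Pressing takes about 3 to 8 N.
- paddle_right (a point): Flat grey paddle of the right lane, 50 x 50 x 8 mm, to be pressed down. Origin at the centre of its top: at rest x = -195, y = -120, z = +97 mm in the dispenser frame. Fully pressed it is 67 mm lower and within 5 mm of the same x; 60 mm lower is 0.55 rad. Its front edge is tilted up 0.22 rad at rest, down 0.40 rad when fully pressed.
- gate_right (a point): Aluminium gate plate of the right lane, 56 wide x 56 high x 6 mm, across the lane at x = +50 mm. Origin at the middle of its lower edge, which hangs about 15 mm above the lane floor when closed and rises about 80 mm when the paddle is fully down.
- garlic: Loose bystander: garlic bulb, 60 mm across and 59 tall. Origin at the centre of its underside.
- mill: Loose bystander: dark wooden pepper mill, 58 mm across and 170 tall. Origin at the centre of its underside.
- jar: Loose bystander: standing jam jar, 65 mm across and 100 tall. Origin at the centre of its underside.
- dish: Loose bystander: small cream bowl, 94 mm across and 45 tall. Origin at the centre of its underside.
- peeler: Loose bystander: black vegetable peeler, 170 x 25 x 18 mm, lying in front of the dispenser. Origin at the centre of its underside.
- tin_big: The big tin itself; origin at the centre of one end, 29 mm from its centre along its axis (point big_tin).
- tin_slim: The slim tin itself; origin at the centre of one end, 29 mm from its centre along its axis (point slim_tin).
Mind the look-alikes: they are no part of the job. Leave any green or purple look-alike of the tin_big alone.

How it is judged:
By the outcome, as a careful person would: the job done as asked, in the order asked, and still so for the second after the job is handed in, with the robot touching nothing.
It also fails if it takes over 32 s, if anything falls off the work surface, if the arm or the gripper's body presses on something with over 40 N, if the wrist force passes 120 N, or if a joint passes its speed limit or range.

ROBOT

A 6-joint arm with a two-finger parallel gripper is mounted at the origin on a cart in front of the work surface, level with it; the furniture and walls round the work are solid. World frame = base frame: x ahead of the robot, y to its left, z up, the work surface at z = 0. Lengths are in m, angles in degrees, forces in N, time in s.
With the tool pointing down it reaches from about 0.325 to 0.775 m from the base axis. Payload 5.5 kg.
Tool frame: the origin (TCP) lies on the front face of the gripper's body, between the roots of the fingers; the fingertips stand 80 mm ahead of it and the grasp point (between the pads) lies 61 mm ahead of it; z points along the fingers, y is the line along which they close (so a half turn about z gives the same grasp; the last joint's range is limited). The gripper opens to 88 mm and grips with 3 to 60 N. Pads are 20 mm wide; open, the fingers measure 115 mm over their backs; the gripper's body (75 mm by 178 mm) begins 61 mm behind the grasp point.
Start: joints at [-73.15, 5.22, 70.514, -0, 104.267, -3.249], TCP at [0.206, -0.563, 0.303] pointing down, gripper open.
Joint ranges: [-164.24, 164.24], [-49.07, 125.15], [9.68, 141.18], [-86.29, 266.29], [3.28, 154.24], [-151.56, 151.56]. Speed limits (degrees/s): [147.25, 147.25, 172.46, 180, 180, 180].

INTERFACE

Orientations are given as a 3x3 rotation matrix whose columns are the frame's x, y, z axes.
In Python, from cell import * gives the robot as it stands. The module is installed in compiled form; this text tells all that it offers.
- The arm moves only by the tool arm_command, never from a script. Its argument "plan" is a list of rows, each a list of 3 entries, a list of its own where there are three numbers: the shift along the tool's x, y, z normalised to -1 to 1, where 1 is 15 cm, then the turn, a rotation vector about the tool's x, y, z normalised to -1 to 1, where 1 is 180 degrees, then the gripper command: -1 is shut, 1 is fully open, values between are in proportion. In form: [[[dx, dy, dz], [wx, wy, wz], jaw], ...]. A call has 1 to 8 rows; each row is the pose to reach, as a shift and turn from the pose commanded when the call began, along the tool's axes at that moment, turning the shorter way round; what a row does not reach only later rows make up. A row lasts 1/12 s, in which the tool goes at most 41.7 mm and 7.16 degrees, less where a joint would pass 70% of its speed; a pose out of reach is approached as far as the arm can. A call with a number of a shift or a turn outside -1 to 1 is refused whole. A call with a gripper value outside its range is refused whole. The fingers move at their own pace and stop on an object; "grip_force" is the grip in N (left out, the last holds). Time passes only in rows, so rows that repeat a pose let the fingers close. It gives the time, the measured TCP pose, the force, the opening and the grip force at its end, in the units of the state.
- observe(): the state, without advancing time (a new reading comes with each control period).
- read_camera(name): name is "scene" or "side" or "wrist"; returns a dict with "img" (480x640x3 uint8, blue, green, red), "mtx" (3x3 intrinsics, pixels), "R" (3x3) and "t" (3): a world point X has camera coordinates R X + t; the wrist camera has in their place "T_tool_cam" (4x4, takes a point from camera to tool coordinates, whose origin is the TCP and whose axes are the flange's). Camera axes: x right, y down, z forward; pixel columns grow to the right and rows downward; lengths in m; the calibration is good to about 2 mm. A picture is of the moment at which its call begins: read the wrist's pose just before it. There is no depth.
- finish_job(): hands the job in; it is judged then, once.
The state is a dict: "clock": time; "joint_pos": joint angles; "joint_velocities": joint speeds; "joint_torque": joint torques, N m; "tool_pos": TCP position; "orientation": TCP orientation; "contact_force": force on the tool from outside, world axes, zero at the start; "torque": the same for the moment, N m; "width": finger opening in m; "grasp_force": force on a finger pad.
Only numpy, scipy, OpenCV 4.12 (cv2) and the standard library are available. Lean on these libraries where they do the work, as an engineer would, in place of code of your own. Each camera call takes 0.05 s, during which the arm holds its last target. There are 200 camera calls.

## Working session

There is one attempt and no reset: what is moved stays moved. The work goes in short steps, Python scripts to look and compute and a tool call to move; the robot and the scene stay as the last step left them, time stands still between calls to the robot, and variables do not carry over. Pictures are saved under pics/ and viewed, at most 10 in all, crops included, and the job is handed in when it is done.

Besides the shell and the picture viewer there is one more tool, called after ">>>" as name(argument=value, ...), one argument or row to a line, values as JSON. arm_command: Moves the arm, as the interface text tells. Scaled input: -1 to 1 covers 15 cm each way for a shift and 180 degrees each way for a turn. Its arguments: {"type":"object","properties":{"plan":{"type":"array","items":{"type":"array"}},"grip_force":{"type":"number"}},"required":["plan"]}

```bash
mkdir -p pics
python3 - <<'E'
from cell import *
import cv2
s=observe();print(s)
for n in("scene","side"):
    c=read_camera(n);cv2.imwrite(f"pics/{n}0.png",c["img"]);print(n,c["mtx"].tolist(),c["R"].tolist(),c["t"].tolist())
E
```

```text
{'clock': 0.0, 'joint_pos': array([-7.31477858e+01,  5.26275032e+00,  7.05806456e+01, -7.74450860e-04,
        1.04266792e+02, -3.24877345e+00]), 'joint_velocities': array([-0.00614166, -0.03486117,  0.01368423,  0.06018002,  0.00251805,
        0.06592678]), 'joint_torque': array([-4.16320072e-04, -4.46452868e+01, -4.06442928e+01,  6.98979339e-02,
        2.94518075e-02, -1.47957016e-04]), 'tool_pos': array([ 0.20615893, -0.56332117,  0.30152264]), 'orientation': array([[ 9.39089496e-01,  3.43672218e-01, -5.70062733e-04],
       [ 3.43672677e-01, -9.39087705e-01,  1.83675209e-03],
       [ 9.59017619e-05, -1.92078958e-03, -9.99998151e-01]]), 'contact_force': array([ 0.31333468, -0.19482944,  0.32728897]), 'torque': array([ 0.04030452, -0.00203785,  0.00238771]), 'grasp_force': 0.0, 'width': 0.0878186973102612}
scene [[452.9816381338236, 0.0, 317.3541029891464], [0.0, 452.9816381338236, 241.84224292448891], [0.0, 0.0, 1.0]] [[-0.604331949433091, -0.7965538992449254, 0.016875440501074156], [-0.4011413289494937, 0.28590226974909194, -0.870256011964842], [0.6883810929296609, -0.5326929488457894, -0.49231056574782456]] [0.4148790673351353, 0.27503357653728205, 0.5485528243286083]
side [[433.89965422138994, 0.0, 323.1255626542733], [0.0, 433.89965422138994, 234.33768025001334], [0.0, 0.0, 1.0]] [[0.9929364259300717, -0.11712949260478661, -0.018919197217657238], [-0.07008634143975669, -0.4503694547737259, -0.8900872198556761], [0.09573483590002763, 0.8851260001654916, -0.455397414382463]] [-0.5968216560085323, 0.1701235348891303, 0.9091944050405057]
```

View pics/scene0.png

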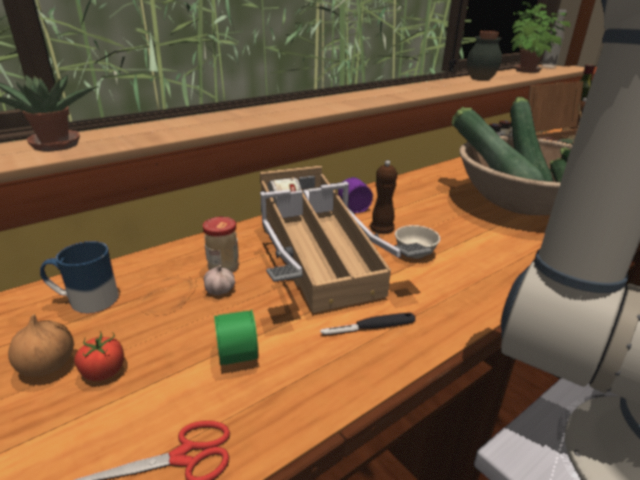

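View pics/side0.png

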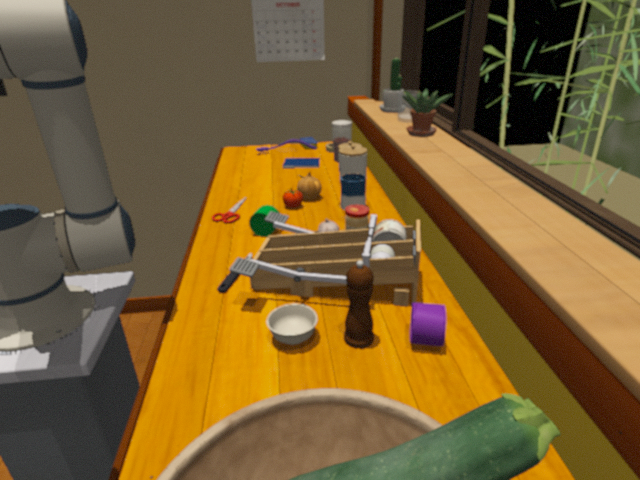

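Run:
```python
import cv2
a=cv2.imread("pics/scene0.png")[155:315,245:445];b=cv2.imread("pics/side0.png")[200:310,215:435]
cv2.imwrite("pics/a.png",cv2.resize(a,None,fx=3.7,fy=3.7,interpolation=2));cv2.imwrite("pics/b.png",cv2.resize(b,None,fx=3.6,fy=3.6,interpolation=2))
```

```text
(no output)
```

View pics/a.png

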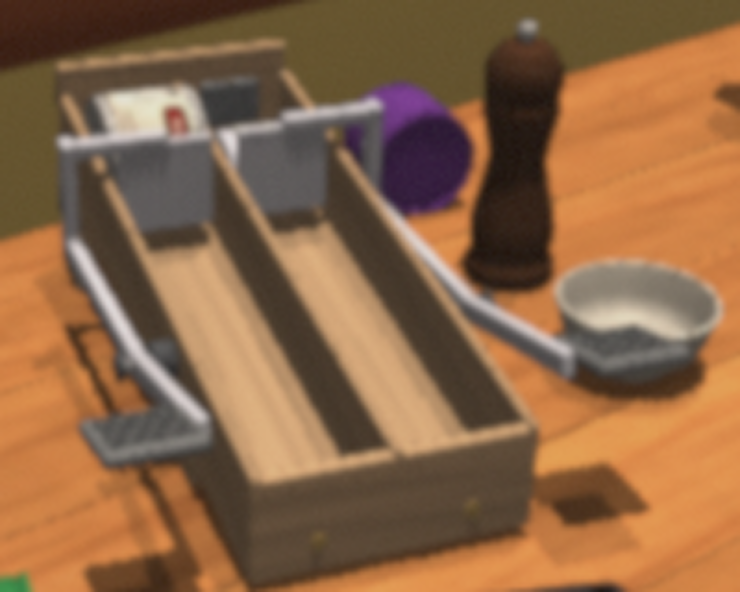

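View pics/b.png

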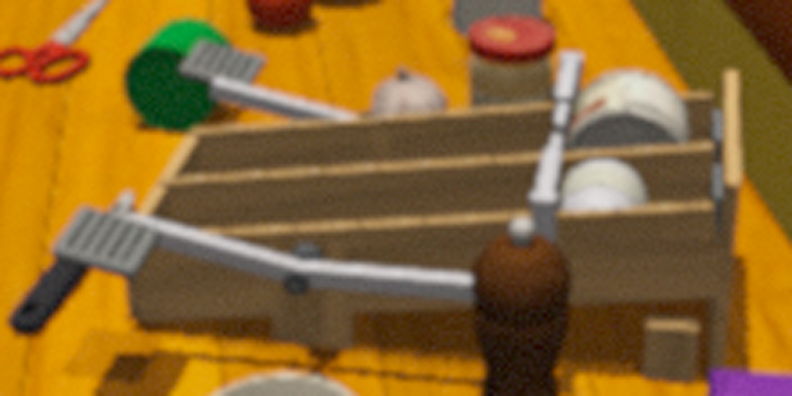

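```bash
cat > fit.py <<'E'
from cell import *
import numpy as np
from scipy.optimize import least_squares
S=dict(o=(245,155),k=3.7,p=[((-208,74,0),(255,583)),((-208,-74,0),(530,528)),((-208,74,65),(250,485)),((-208,-74,65),(535,430)),((-195,120,97),(148,433)),((-195,-120,97),(635,346))])
D=dict(o=(215,200),k=3.6,p=[((-195,-120,97),(107,238)),((-195,120,97),(222,62)),((-208,-74,0),(135,322))])
cs=[(read_camera("scene"),S),(read_camera("side"),D)]
def W(q,P): c,s=np.cos(q[2]),np.sin(q[2]); return np.array([q[0]+c*P[0]-s*P[1],q[1]+s*P[0]+c*P[1],P[2]])
def f(q):
    r=[]
    for c,d in cs:
        for P,u in d["p"]:
            v=c["mtx"]@(c["R"]@W(q,np.array(P)/1000)+c["t"])
            r+=list(v[:2]/v[2]-(np.array(u)/d["k"]+d["o"]))
    return np.array(r)
r=least_squares(f,[0.7,-.2,0],loss="soft_l1")
print(r.x,np.degrees(r.x[2]));print(f(r.x).reshape(-1,2).round(1))
for n,P in dict(padL=(-.195,.12,.097),padR=(-.195,-.12,.097),front=(-.208,.074,0)).items(): print(n,W(r.x,P).round(4))
E
python3 fit.py
```

```text
[ 0.6597374   0.03418596 -0.29267288] -16.76892064867524
[[-1.   3. ]
 [-0.2  1.1]
 [ 0.8 -1.1]
 [ 1.9 -1.9]
 [-0.6 -2.3]
 [-4.3 -2.4]
 [-0.2 -0.4]
 [-0.5 -0.4]
 [-2.3  2.4]]
padL [0.5077 0.2053 0.097 ]
padR [ 0.4384 -0.0245  0.097 ]
front [0.4819 0.165  0.    ]
```

Pictures: the big tin (cream label, larger) lies in the left (+y, camera-left in scene) lane behind its gate; the slim one is in the right lane. The left paddle is at about pixel (285,272) in the scene view and sits at world (0.508, 0.205). I'll move over it with the jaws shut.

>>> arm_command(
  plan=[
    [[0.89, -1, 0], [0, 0, 0], -1],
    [[0.89, -1, 0], [0, 0, 0], -1],
    [[0.89, -1, 0], [0, 0, 0], -1],
    [[0.89, -1, 0], [0, 0, 0], -1],
    [[0.89, -1, 0], [0, 0, 0], -1],
    [[0.89, -1, 0], [0, 0, 0], -1],
  ],
)

```text
clock: 0.7
tool_pos: [0.2818, -0.3725, 0.3035]
orientation: [[0.937, 0.348, 0.002], [0.348, -0.937, 0.0], [0.002, 0.0, -1.0]]
contact_force: [-0.0, 0.4, 0.7]
width: 0.0514
grasp_force: 0.0
```

>>> arm_command(
  plan=[
    [[0.89, -1, 0], [0, 0, 0], -1],
    [[0.89, -1, 0], [0, 0, 0], -1],
    [[0.89, -1, 0], [0, 0, 0], -1],
    [[0.89, -1, 0], [0, 0, 0], -1],
    [[0.89, -1, 0], [0, 0, 0], -1],
    [[0.89, -1, 0], [0, 0, 0], -1],
  ],
)

```text
clock: 1.2
tool_pos: [0.3553, -0.1858, 0.303]
orientation: [[0.937, 0.35, 0.002], [0.35, -0.937, 0.001], [0.002, -0.001, -1.0]]
contact_force: [0.5, -0.7, -0.5]
width: 0.0112
grasp_force: 0.0
```

>>> arm_command(
  plan=[
    [[0.89, -1, 0], [0, 0, 0], -1],
    [[0.89, -1, 0], [0, 0, 0], -1],
    [[0.89, -1, 0], [0, 0, 0], -1],
    [[0.89, -1, 0], [0, 0, 0], -1],
    [[0.89, -1, 0], [0, 0, 0], -1],
    [[0.89, -1, 0], [0, 0, 0], -1],
  ],
)

```text
clock: 1.7
tool_pos: [0.4289, 0.0007, 0.302]
orientation: [[0.937, 0.349, -0.0], [0.349, -0.937, 0.002], [0.0, -0.002, -1.0]]
contact_force: [0.3, -1.4, -0.0]
width: 0.0005
grasp_force: 0.0
```

>>> arm_command(
  plan=[
    [[0.89, -1, 0], [0, 0, 0], -1],
    [[0.89, -1, 0], [0, 0, 0], -1],
    [[0.89, -1, 0], [0, 0, 0], -1],
    [[0.89, -1, 0], [0, 0, 0], -1],
    [[0.89, -1, 0], [0, 0, 0], -1],
    [[0.89, -1, 0], [0, 0, 0], -1],
  ],
)

```text
clock: 2.2
tool_pos: [0.503, 0.1868, 0.3005]
orientation: [[0.938, 0.347, -0.003], [0.347, -0.938, 0.001], [-0.002, -0.002, -1.0]]
contact_force: [0.3, 1.0, -0.4]
width: 0.0004
grasp_force: 0.0
```

>>> arm_command(
  plan=[
    [[0.1, -0.11, 0], [0, 0, -0.295], -1],
    [[0.1, -0.11, 0], [0, 0, -0.295], -1],
    [[0.1, -0.11, 0], [0, 0, -0.295], -1],
    [[0.1, -0.11, 0], [0, 0, -0.295], -1],
    [[0.1, -0.11, 0], [0, 0, -0.295], -1],
    [[0.1, -0.11, 0], [0, 0, -0.295], -1],
    [[0.1, -0.11, 0], [0, 0, -0.295], -1],
    [[0.1, -0.11, 0], [0, 0, -0.295], -1],
  ],
)

```text
clock: 2.87
tool_pos: [0.5105, 0.2022, 0.3025]
orientation: [[0.284, 0.959, -0.0], [0.959, -0.284, -0.001], [-0.001, 0.0, -1.0]]
contact_force: [0.1, 0.3, -0.8]
width: 0.0002
grasp_force: 0.0
```

Run:
```python
from cell import *
import cv2,numpy as np
s=observe();c=read_camera("wrist");im=c["img"].copy()
T=np.linalg.inv(c["T_tool_cam"]);R=s["orientation"];p=s["tool_pos"]
def px(X):
    v=c["mtx"]@(T[:3,:3]@(R.T@(np.array(X)-p))+T[:3,3]);return v[:2]/v[2]
cs,sn=np.cos(-.2927),np.sin(-.2927)
for n,P in dict(pad=(-.195,.12,.097),c1=(-.22,.095,.1025),c2=(-.22,.145,.1025),c3=(-.17,.095,.0915),c4=(-.17,.145,.0915),fr=(-.208,.074,.065)).items():
    u=px([.6597+cs*P[0]-sn*P[1],.0342+sn*P[0]+cs*P[1],P[2]]);print(n,u.round())
    cv2.circle(im,tuple(int(a) for a in u),3,(0,0,255),1)
cv2.imwrite("pics/w0.png",im)
d=read_camera("scene");cv2.imwrite("pics/s1.png",cv2.resize(d["img"][150:390,150:450],None,fx=2.5,fy=2.5))
print("tip",px(p+R@[0,0,.08]))
```

```text
pad [307. 224.]
c1 [276. 255.]
c2 [274. 194.]
c3 [337. 251.]
c4 [339. 191.]
fr [293. 263.]
tip [310.47855474 296.87750684]
```

View pics/w0.png

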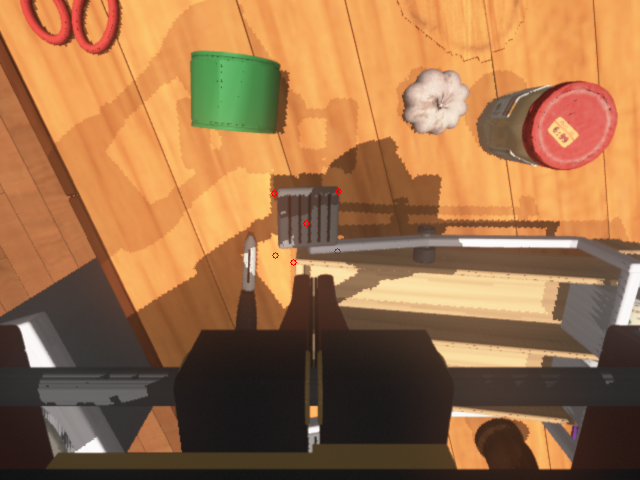

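View pics/s1.png

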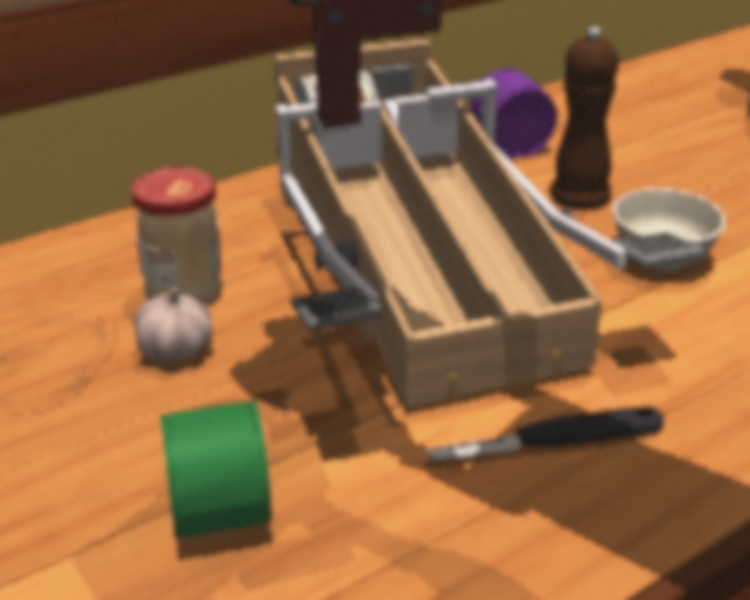

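Wrist view: the left paddle's centre is at about (309,217), predicted (307,224), so I shift about 9 mm further along tool x. The garlic (436,100), jar and green tin are clear of the fingers.

>>> arm_command(
  plan=[
    [[0.063, 0.0, 0.25], [0, 0, 0], -1],
    [[0.063, 0, 0.5], [0, 0, 0], -1],
    [[0.063, 0, 0.73], [0, 0, 0], -1],
    [[0.063, 0, 0.73], [0, 0, 0], -1],
    [[0.063, 0, 0.73], [0, 0, 0], -1],
  ],
)

```text
clock: 3.38
tool_pos: [0.512, 0.212, 0.1914]
orientation: [[0.291, 0.957, -0.005], [0.957, -0.291, -0.002], [-0.003, -0.004, -1.0]]
contact_force: [0.3, 1.6, 0.5]
width: 0.0008
grasp_force: 0.0
```

Run:
```python
from cell import *
import cv2,numpy as np
print(observe()["tool_pos"],observe()["contact_force"])
a=cv2.resize(read_camera("wrist")["img"][90:400,160:480],(600,580))
b=cv2.resize(read_camera("side")["img"][195:305,215:315],(200,220),interpolation=2)
o=np.zeros((580,800,3),np.uint8);o[:,:600]=a;o[:220,600:]=b;cv2.imwrite("pics/c1.png",o)
```

```text
[0.51199836 0.21200424 0.19135568] [0.25939818 1.61680021 0.47940475]
```

View pics/c1.png

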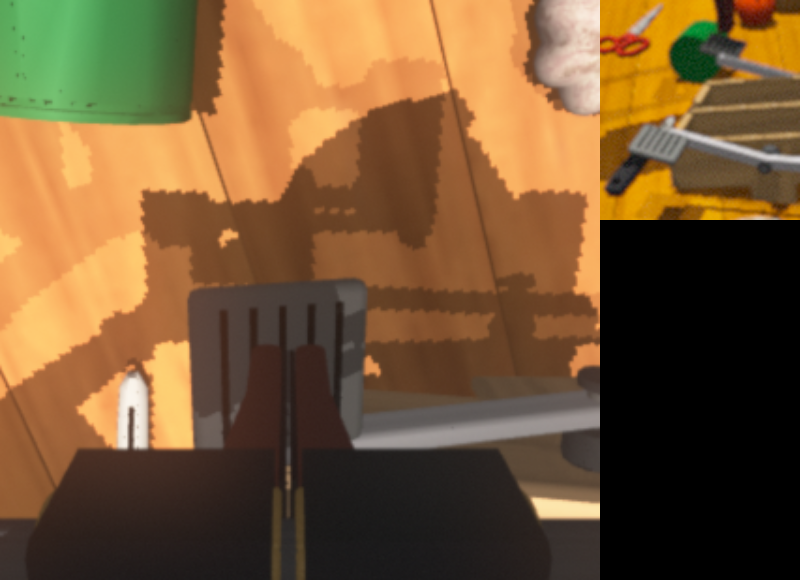

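The tips are over the paddle, about 4 mm behind its centre and clear of the lever. Pressing now.

>>> arm_command(
  plan=[
    [[0, -0.02, 0.09], [0, 0, 0], -1],
    [[0, -0.02, 0.17], [0, 0, 0], -1],
    [[0, -0.02, 0.25], [0, 0, 0], -1],
    [[0, -0.02, 0.33], [0, 0, 0], -1],
    [[0, -0.02, 0.4], [0, 0, 0], -1],
    [[0, -0.02, 0.47], [0, 0, 0], -1],
    [[0, -0.02, 0.47], [0, 0, 0], -1],
    [[0, -0.02, 0.47], [0, 0, 0], -1],
  ],
)

```text
clock: 4.15
tool_pos: [0.511, 0.2144, 0.1251]
orientation: [[0.289, 0.957, 0.004], [0.957, -0.289, 0.001], [0.002, 0.003, -1.0]]
contact_force: [-1.3, 0.5, 6.5]
width: 0.0003
grasp_force: 3.5
```

Run:
```python
from cell import *
import cv2,numpy as np
s=observe();print(s["clock"],s["tool_pos"],s["contact_force"])
a=cv2.resize(read_camera("scene")["img"][155:315,235:435],(800,640),interpolation=2)[:590,:500]
b=cv2.resize(read_camera("side")["img"][195:305,215:435],(300,150))
o=np.zeros((590,800,3),np.uint8);o[:,:500]=a;o[:150,500:]=b;cv2.imwrite("pics/c2.png",o)
```

```text
4.15 [0.51100057 0.21438893 0.12512289] [-1.3457798   0.52860256  6.49825293]
```

View pics/c2.png

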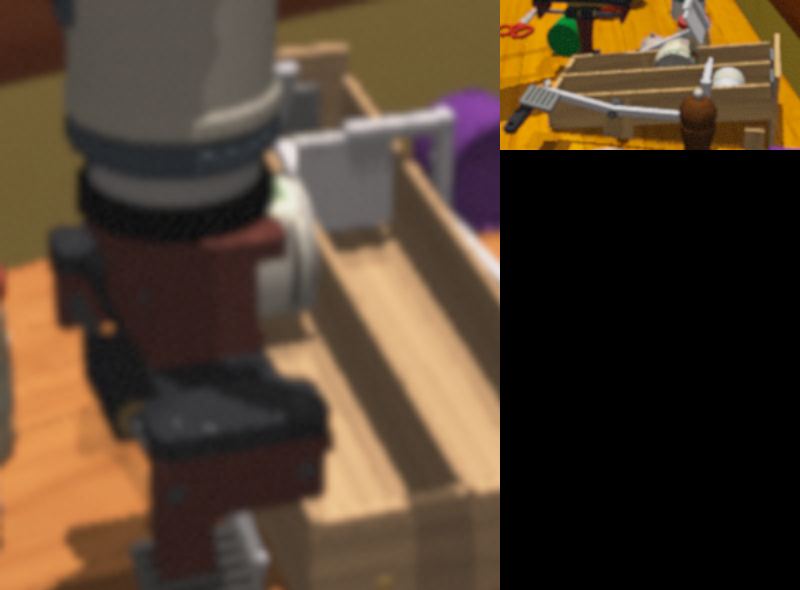

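The gate is up and the tin is rolling past it; the paddle stays pressed.

>>> arm_command(
  plan=[
    [[0, 0, 0], [0, 0, 0], -1],
    [[0, 0, 0], [0, 0, 0], -1],
    [[0, 0, 0], [0, 0, 0], -1],
    [[0, 0, 0], [0, 0, 0], -1],
    [[0, 0, 0], [0, 0, 0], -1],
    [[0, 0, 0], [0, 0, 0], -1],
    [[0, 0, 0], [0, 0, 0], -1],
    [[0, 0, 0], [0, 0, 0], -1],
  ],
)

```text
clock: 4.92
tool_pos: [0.5109, 0.2144, 0.1256]
orientation: [[0.289, 0.957, 0.004], [0.957, -0.289, 0.001], [0.003, 0.003, -1.0]]
contact_force: [-1.6, -0.3, 7.4]
width: 0.0003
grasp_force: 3.5
```

>>> arm_command(
  plan=[
    [[0, 0, 0], [0, 0, 0], -1],
    [[0, 0, 0], [0, 0, 0], -1],
    [[0, 0, 0], [0, 0, 0], -1],
    [[0, 0, 0], [0, 0, 0], -1],
    [[0, 0, 0], [0, 0, 0], -1],
    [[0, 0, 0], [0, 0, 0], -1],
    [[0, 0, 0], [0, 0, 0], -1],
    [[0, 0, 0], [0, 0, 0], -1],
  ],
)

```text
clock: 5.58
tool_pos: [0.5109, 0.2144, 0.1257]
orientation: [[0.289, 0.957, 0.004], [0.957, -0.289, 0.002], [0.003, 0.003, -1.0]]
contact_force: [-2.2, 0.1, 6.8]
width: 0.0004
grasp_force: 3.5
```

Run:
```python
from cell import *
import cv2,numpy as np
s=observe();print(s["clock"],s["tool_pos"],s["contact_force"])
a=cv2.resize(read_camera("scene")["img"][155:315,265:390],(400,512),interpolation=2)
b=cv2.resize(read_camera("side")["img"][185:305,225:435],(400,229),interpolation=2)
o=np.zeros((512,800,3),np.uint8);o[:,:400]=a;o[:229,400:]=b;cv2.imwrite("pics/c3.png",o)
```

```text
5.5833 [0.51089807 0.21443171 0.12567564] [-2.21479448  0.07243546  6.79649197]
```

View pics/c3.png

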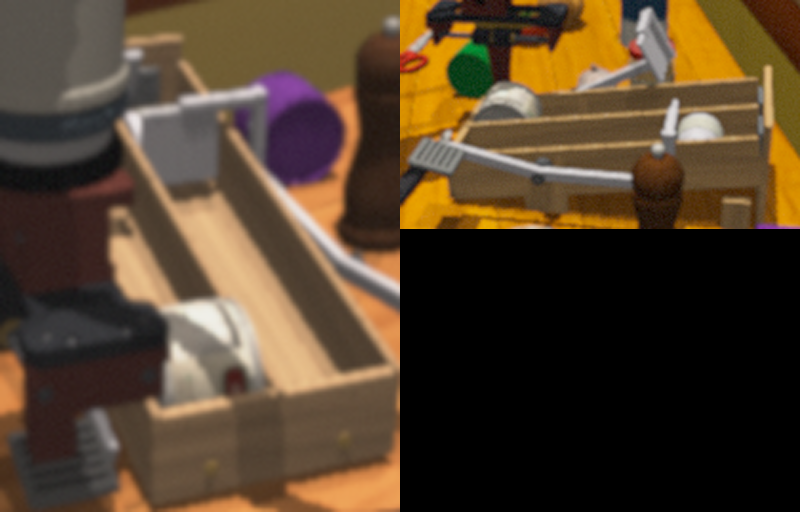

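The big tin rests at the front stop. I'll raise the fingers gently so that the paddle returns.

>>> arm_command(
  plan=[
    [[0, 0, -0.08], [0, 0, 0], -1],
    [[0, 0, -0.16], [0, 0, 0], -1],
    [[0, 0, -0.24], [0, 0, 0], -1],
    [[0, 0, -0.32], [0, 0, 0], -1],
    [[0, 0, -0.4], [0, 0, 0], -1],
    [[0, 0, -0.48], [0, 0, 0], -1],
    [[0, 0, -0.6], [0, 0, 0], -1],
    [[0, 0, -0.75], [0, 0, 0], -1],
  ],
)

```text
clock: 6.35
tool_pos: [0.5089, 0.2137, 0.2343]
orientation: [[0.289, 0.957, -0.004], [0.957, -0.289, -0.001], [-0.003, -0.004, -1.0]]
contact_force: [1.1, 0.1, -0.4]
width: 0.0006
grasp_force: 0.0
```

>>> arm_command(
  plan=[
    [[0, 0, -0.25], [0, 0, 0], -1],
    [[0, 0, -0.5], [0, 0, 0], -1],
    [[0, 0, -0.5], [0, 0, 0], -1],
    [[0, 0, -0.5], [0, 0, 0], -1],
    [[0, 0, -0.5], [0, 0, 0], -1],
    [[0, 0, -0.5], [0, 0, 0], -1],
    [[0, 0, -0.5], [0, 0, 0], -1],
    [[0, 0, -0.5], [0, 0, 0], -1],
  ],
)

```text
clock: 7.02
tool_pos: [0.5095, 0.2139, 0.3084]
orientation: [[0.289, 0.957, -0.003], [0.957, -0.289, -0.001], [-0.002, -0.002, -1.0]]
contact_force: [-0.6, -0.1, -0.5]
width: 0.0001
grasp_force: 0.0
```

Run:
```python
from cell import *
import cv2,numpy as np
s=observe();print(s["clock"],s["tool_pos"],s["contact_force"])
a=cv2.resize(read_camera("scene")["img"][155:355,185:445],(520,400),interpolation=2)
b=cv2.resize(read_camera("side")["img"][185:345,215:435],(280,204),interpolation=2)
o=np.zeros((400,800,3),np.uint8);o[:,:520]=a;o[:204,520:]=b;cv2.imwrite("pics/c4.png",o)
```

```text
7.0167 [0.50946566 0.2139181  0.30842324] [-0.56310965 -0.0899861  -0.51624881]
```

View pics/c4.png

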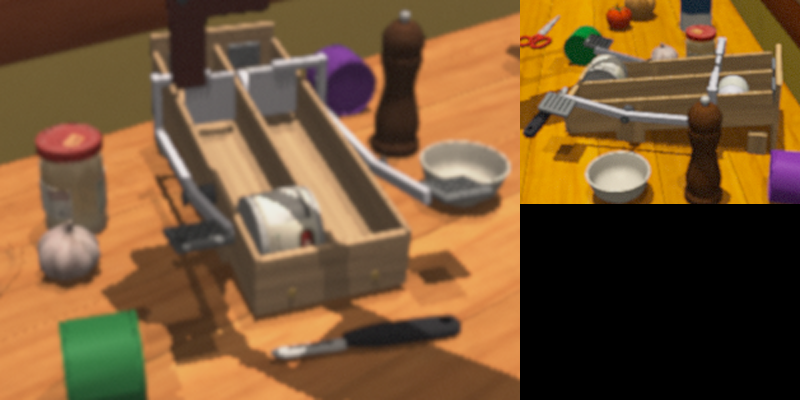

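The big tin is at the front stop, both gates are shut, the slim tin is still behind its gate and nothing round about has moved.

```bash
python3 -c "
from cell import *
print(finish_job())"
```

```text
the job is handed in; nothing more can be done
None
```

The job is handed in: the left paddle was pressed and released, the big tin rests at the front stop with its gate shut again, and the slim tin and the bystanders look undisturbed in the last pictures (about 7 s of the 32 s used).

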